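Press the label on the long bottle in the label press

TASK

Put the long bottle from the chopping board through the label press: lay it down in the open end of the V-cradle with its base towards the end stop, and slide it along under the raised arm until the base touches the stop. Then push the sprung arm's handle fully down so that the pad presses on the label, let the arm come back up slowly under control rather than snapping back, and leave the bottle lying against the stop; do not drop or bang the glass, and leave everything else where it is.

Things in the scene. Friction and masses are not known exactly. Their poses are not given: they have to be found in the camera images.
- bottle_mid (a point): Centre of the LONG amber bottle, black cap, plain paper band, lying on the board: 190 mm long, 0.2-0.4 kg. Round body of 44 mm diameter for 140 mm from its base, then shoulder, 25 mm neck and cap (28 mm diameter, 27 mm long). The point is on its axis, half-way along; x runs along the bottle from base to cap, y and z turn as it rolls. Centre of mass 13 mm nearer the base.
- bottle_base (a point): Centre of the long bottle's flat base end (44 mm diameter), on its axis, 95 mm from bottle_mid.
- short_bottle_mid (a point): Centre of the SHORT amber bottle (same make, 125 mm long, 44 mm diameter) lying on the board beside the long one, on either side of it, about 110 mm away; bystander. x axis from base to cap.
- board: Wooden chopping board 360 x 240 x 20 mm on the counter, fixed; origin under its centre at counter level, x along its 360 mm. Both bottles lie on it roughly along its x; a jar and a shaker stand near its ends.
- press: The label press, fixed. Origin at counter level under the groove's centre line; y runs along the groove, AWAY from the stop towards the open end; z up. Base plate x -60 to +130, y -190 to +180 mm, 20 mm high. The hinge bracket stands behind the groove (x 90 to 126, y -110 to -30, 145 mm high). Raised arm, pad and handle hang over y -125 to -15 mm: lay the bottle in at y above 0, then slide it under.
- groove_axis (a point): Point on the axis of a seated bottle, 75 mm above the counter over the press's origin; axes as the press. The groove is a 90 degree V of two steel plates, straight along y from y = -185 to +175 mm, only 36 mm wide at its top edges, which stand 62 mm above the counter (13 mm below the bottle's axis).
- stop: End stop: a steel plate across the groove, clamped on a guide bar at a varying place along the groove; fixed; axes as the press. Origin at counter level under its face.
- stop_face (a point): Centre of the stop plate's face, on the axis of a seated bottle (75 mm above the counter), 120 to 160 mm from the press's origin on the -y side. The face looks along +y; it is 46 mm wide and reaches 25 mm above this point.
- press_arm (a joint): Arm angle, rad: 0 raised at rest (0.5 rad above level), growing as the handle goes down, 0.5 at the lower stop, arm level. A spring always drives it up (2 N at the handle at first, about 12 N when down on a bottle); let go, it snaps up in a tenth of a second. A controlled return takes a second or more (stay well below 1.5 rad/s).
- handle (a point): Middle of the arm's T-handle, a round black bar 16 mm thick, 110 mm long along the press's y, 190 mm from the hinge line (parallel to y, at x = 105 mm, 128 mm above the counter). In the press's frame it goes from x -62, z 219 mm at rest, on an arc, to x -85, z 128 mm fully down (y -70). Push it down from above, e.g. with closed fingertips; the beam behind it is 24 mm wide.
- press_pad: Cushioned rubber pad 44 x 56 x 12 mm under the arm, 105 mm from the hinge line; origin in the middle of its underside. It gives up to 10 mm on springs and meets a bottle lying in the groove when the arm is at about 0.43 rad.
- jar: Glass jar, 54 mm diameter, 75 mm high, standing on the board; bystander; origin under its centre.
- shaker: Steel shaker, 38 mm diameter, 76 mm high, standing on the board; bystander; origin under its centre.
- mug: White mug, 80 mm diameter, 92 mm high, with a side handle, standing on the counter in front of the press; bystander; origin under its centre.
- oil_bottle: Green glass bottle, 64 mm diameter, 235 mm high, standing at the back; bystander; origin under its centre.
- canister: White canister, 100 mm diameter, 130 mm high, standing at the front right; bystander; origin under its centre.

How it is judged:
By the outcome, as a careful person would: the job done as asked, in the order asked, and still so for the second after the job is handed in, with the robot touching nothing.
It also fails if it takes over 64 s, if anything falls off the work surface, if the arm or the gripper's body presses on something with over 40 N, if the wrist force passes 120 N, or if a joint passes its speed limit or range.

ROBOT

A 6-joint arm with a two-finger parallel gripper is mounted at the origin on the work surface. World frame = base frame: x ahead of the robot, y to its left, z up, the work surface at z = 0. Lengths are in m, angles in rad, forces in N, time in s.
With the tool pointing down it reaches from about 0.225 to 0.875 m from the base axis. Payload 3.4 kg.
Tool frame: the origin (TCP) lies on the centre line of the jaws, within the pads' length; the fingertips stand 19 mm ahead of it and the grasp point (between the pads) is the TCP (nose_length is the distance from the TCP to the fingertips, in m); z points along the fingers, y is the direction in which the jaws open and shut (so a half turn about z gives the same grasp; the last joint's range is limited). The gripper opens to 85 mm and grips with 20 to 120 N. Pads are 22 mm wide; open, the fingers measure 114 mm over their backs; the gripper's body (76 mm by 85 mm) begins 54 mm behind the grasp point. The pads swing forward as they close: fully open they stand 13 mm farther back than shut.
Start: joints at [-0.121, 0.276, 1.505, -0, 1.361, -0.121], TCP at [0.575, -0, 0.25] pointing down, gripper open.
Joint ranges: [-2.89, 2.89], [-0.75, 2.08], [0.22, 2.7], [-1.18, 4.32], [0.11, 2.71], [-2.7, 2.7]. Speed limits (rad/s): [2.57, 2.57, 3.14, 3.14, 3.14, 3.14].

INTERFACE

Orientations are given as a unit quaternion [w, x, y, z].
In Python, from rig import * gives the robot as it stands.
- The arm moves only by the shell command python3 -m jog 'ROWS' [OPENING] [FORCE]. ROWS is JSON, one flat list of numbers, 6 for each row, row after row: the shift along the tool's x, y, z in mm, then the turn, a rotation vector about the tool's x, y, z in degrees. In form: [tx, ty, tz, wx, wy, wz, tx, ty, tz, wx, wy, wz, ...]. A call has 1 to 10 rows; each row is the pose to reach, as a shift and turn from the pose commanded when the call began, along the tool's axes at that moment; what a row does not reach only later rows make up. A row lasts 1/8 s, in which the tool goes at most 62.5 mm and 10.7 degrees, less where a joint would pass 70% of its speed; a pose out of reach is approached as far as the arm can. A call with a gripper value outside its range is refused whole. OPENING is the closure, from 0 (fully open) to 1 (shut), set as the call begins (- or left out, the last holds). The fingers move at their own pace and stop on an object; FORCE is the grip in N (left out, the last holds). Time passes only in rows, so rows that repeat a pose let the fingers close. It gives the time, the measured TCP pose, the force and the opening at its end, in the units of the state.
- get_state(): the state, without advancing time (a new reading comes with each control period).
- get_image(name): name is "scene" or "side" or "wrist"; returns a dict with "frame" (480x640x3 uint8, red, green, blue), "camera_matrix" (3x3 intrinsics, pixels), "rvec" (rotation vector, rad) and "tvec" (3), from world to camera coordinates, as OpenCV has them. Camera axes: x right, y down, z forward; pixel columns grow to the right and rows downward; lengths in m; the calibration is good to about 2 mm. A picture is of the moment at which its call begins. There is no depth.
- sign_off(): hands the job in, once; it reports no verdict.
The state is a dict: "clock": time; "qpos": joint angles; "qd": joint speeds; "effort": joint torques, N m; "position": TCP position; "ee_rot": TCP orientation; "contact_force": force on the tool from outside, world axes, zero at the start; "moment": the same for the moment, N m; "width": finger opening in m.
Only numpy, scipy, OpenCV 4.12 (cv2) and the standard library are available. Lean on these libraries where they do the work, as an engineer would, in place of code of your own. Each camera call takes 0.05 s, during which the arm holds its last target.

## Working session

There is one attempt and no reset: what is moved stays moved. The work goes in short steps, Python scripts to look and compute and a shell command to move; the robot and the scene stay as the last step left them, time stands still between calls to the robot, and variables do not carry over. Pictures are saved under pics/ and viewed, and the job is handed in when it is done.

```bash
ls; mkdir -p pics; python3 - <<'E'
from rig import *
import cv2
s=get_state();print(s)
for n in ["scene","side","wrist"]:
    d=get_image(n);cv2.imwrite(f"pics/{n}0.png",d["frame"][:,:,::-1]);print(n,d["camera_matrix"].tolist(),d["rvec"],d["tvec"])
E
```

```text
pics
{'clock': 0.0, 'qpos': array([-1.21003960e-01,  2.76592656e-01,  1.50614922e+00,  2.47506453e-05,
        1.36069902e+00, -1.21017513e-01]), 'qd': array([-0.00130301,  0.00177333,  0.00127742, -0.00014485,  0.00015775,
       -0.00088701]), 'effort': array([ 6.20495921e-04, -4.16768074e+01, -2.45808578e+01, -1.52056768e-04,
        1.11346930e-02,  1.69860516e-05]), 'position': array([5.74499111e-01, 6.16660123e-05, 2.49434606e-01]), 'ee_rot': array([-7.35019066e-04,  7.07103520e-01,  7.07109438e-01, -5.60266775e-04]), 'contact_force': array([ 0.29616957, -0.30099796,  1.20513722]), 'moment': array([ 0.02725785, -0.01267231,  0.01897192]), 'width': 0.08532073612245551}
scene [[438.91459328610887, 0.0, 316.08340598945307], [0.0, 438.91459328610887, 243.97092426822115], [0.0, 0.0, 1.0]] [ 2.13493999  1.14035288 -0.49266039] [-0.30429861 -0.19672156  1.39983593]
side [[555.7000201076797, 0.0, 320.6493130941368], [0.0, 555.7000201076797, 233.4665157404176], [0.0, 0.0, 1.0]] [ 0.12474866 -2.80477413  1.27680989] [0.52100959 0.10017067 1.41334342]
wrist [[334.23339221218407, 0.0, 320.4484225332983], [0.0, 334.23339221218407, 242.96671179822818], [0.0, 0.0, 1.0]] [-2.86604536e+00 -2.51494392e-03  1.67901452e-03] [-0.57493467 -0.03651824  0.37837554]
```

View pics/scene0.png

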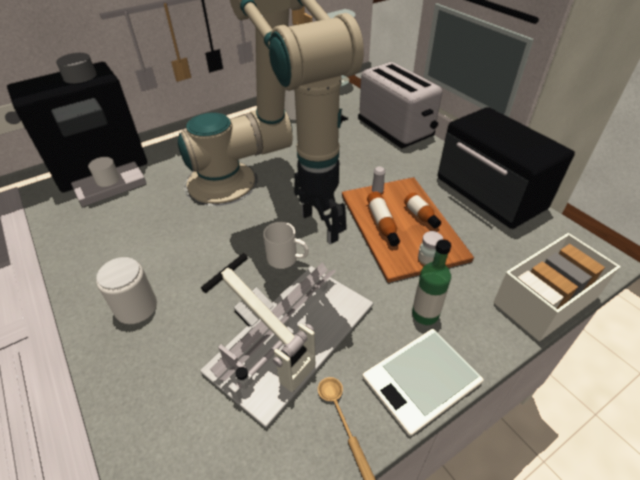

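View pics/side0.png

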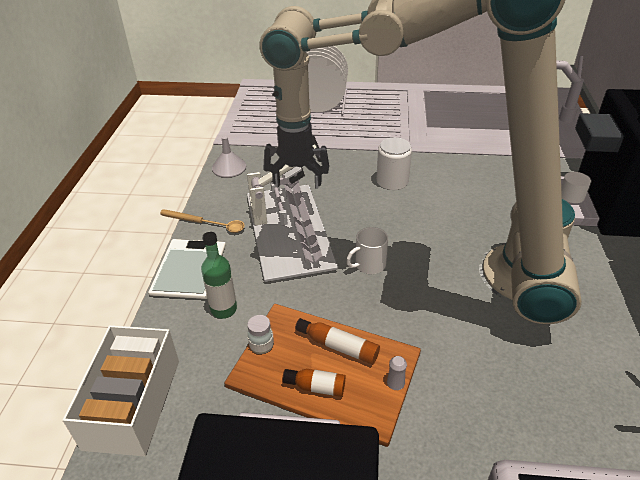

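View pics/wrist0.png

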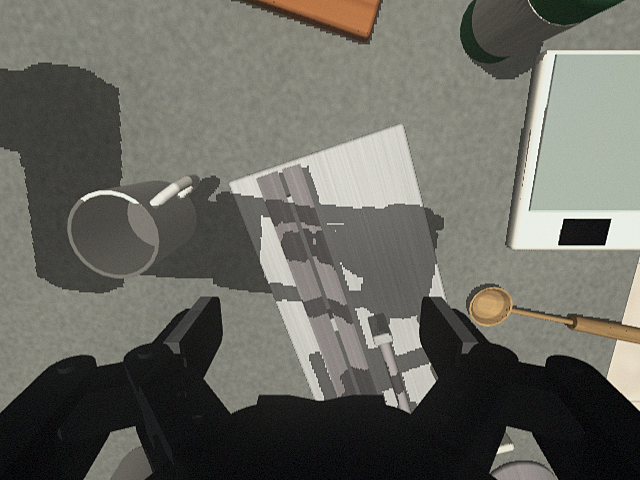

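The scene view shows the long bottle with its cap at (393,240) and its base near (372,198). The press plate's corners are near (372,308), (267,424) and (205,370), and the arm is raised over the stop half. The side and wrist views show the open end nearest the board. Next I'll zoom in to pick pixels.

```bash
cat > h.py <<'E'
from rig import *
import numpy as np, cv2
from scipy.spatial.transform import Rotation as R
def cam(d):
    Rm=cv2.Rodrigues(np.array(d["rvec"],float))[0];t=np.array(d["tvec"],float).ravel()
    return np.array(d["camera_matrix"]),Rm,t
def ray(d,p):
    K,Rm,t=cam(d);v=Rm.T@np.linalg.solve(K,[p[0],p[1],1.]);return -Rm.T@t,v/np.linalg.norm(v)
def onz(d,p,z):
    o,v=ray(d,p);return o+v*(z-o[2])/v[2]
def proj(d,P):
    return cv2.projectPoints(np.atleast_2d(np.array(P,float)),np.array(d["rvec"],float),np.array(d["tvec"],float),np.array(d["camera_matrix"]),None)[0][:,0]
def tri(a,b):
    (o1,v1),(o2,v2)=a,b
    A=np.c_[v1,-v2];s=np.linalg.lstsq(A,o2-o1,rcond=None)[0]
    p,q=o1+v1*s[0],o2+v2*s[1];return (p+q)/2,np.linalg.norm(p-q)
E
python3 - <<'E'
from h import *
import pickle
D={n:get_image(n) for n in ["scene","side","wrist"]}
pickle.dump(D,open("d0.pkl","wb"))
def crop(n,x,y,w,h,k):
    f=D[n]["frame"][y:y+h,x:x+w,::-1];cv2.imwrite(f"pics/{n}_c1_{x}.png",cv2.resize(f,None,fx=k,fy=k,interpolation=cv2.INTER_CUBIC))
crop("scene",190,240,200,190,3);crop("side",220,140,200,150,4);crop("side",220,290,220,150,3);crop("scene",330,160,150,120,5)
E
ls pics
```

```text
scene0.png
scene_c1_190.png
scene_c1_330.png
side0.png
side_c1_220.png
wrist0.png
```

```bash
python3 - <<'E'
from h import *
import pickle
D=pickle.load(open("d0.pkl","rb"))
f=D["side"]["frame"][150:290,225:355,::-1];cv2.imwrite("pics/side_c2.png",cv2.resize(f,None,fx=4,fy=4,interpolation=cv2.INTER_CUBIC))
E
```

```text
(no output)
```

View pics/scene_c1_190.png

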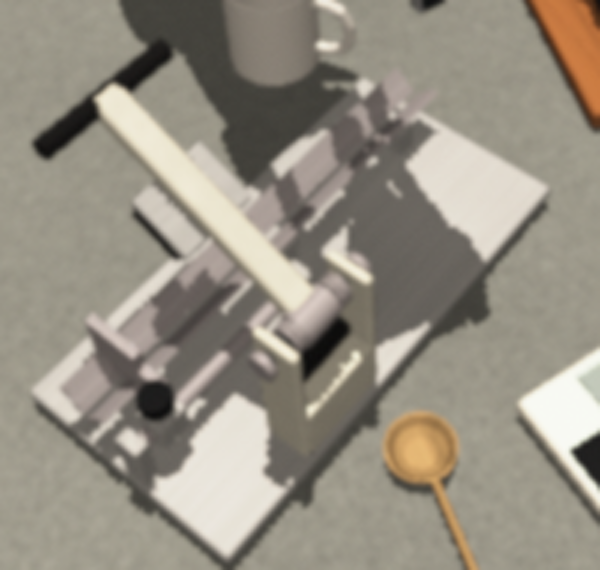

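View pics/side_c2.png

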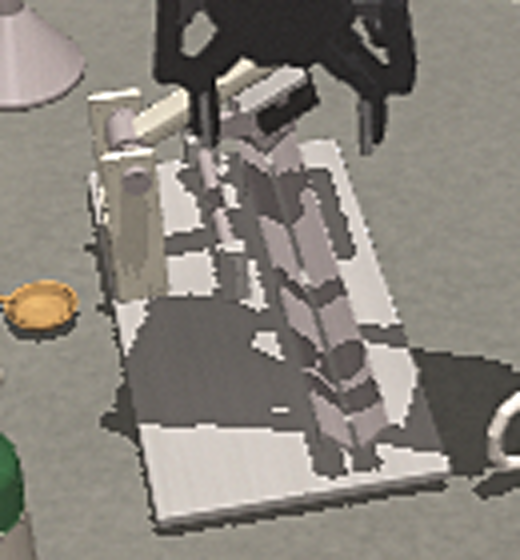

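View pics/side_c1_220.png

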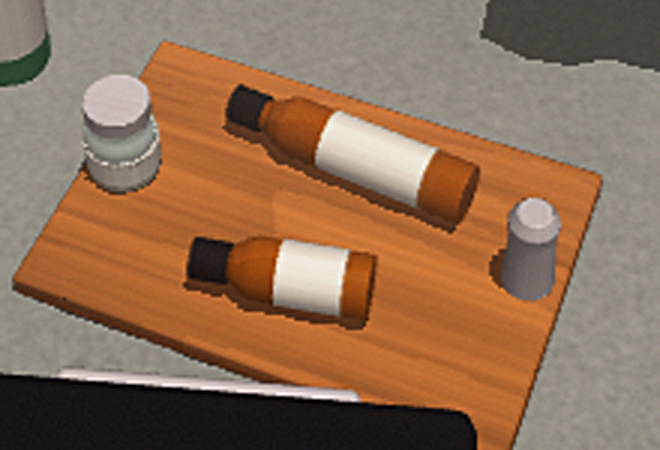

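View pics/scene_c1_330.png

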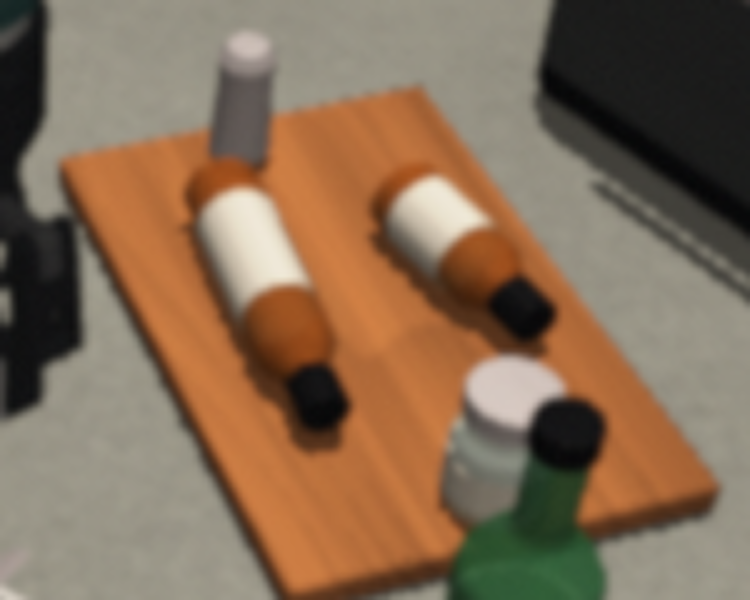

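```bash
python3 - <<'E'
from h import *
import pickle
np.set_printoptions(precision=4,suppress=True)
D=pickle.load(open("d0.pkl","rb"))
sc=lambda x,y:(190+x/3,240+y/3); sd=lambda x,y:(225+x/4,150+y/4)
obs=[("scene",sc(547,190),130,180),("scene",sc(230,553),130,-190),("scene",sc(35,392),-60,-190),
("side",sd(155,520),130,180),("side",sd(450,468),-60,180),("wrist",(402,124),130,180),("wrist",(230,184),-60,180),("side",sd(338,140),-60,-190)]
L=[];W=[]
for n,p,x,y in obs:
    P=onz(D[n],p,.02);print(n,x,y,P);L.append([x/1e3,y/1e3]);W.append(P[:2])
L=np.array(L);W=np.array(W)
lc,wc=L.mean(0),W.mean(0);U,S,V=np.linalg.svd((L-lc).T@(W-wc));Rm=(U@V).T
if np.linalg.det(Rm)<0: print("refl")
t=wc-Rm@lc;a=np.arctan2(Rm[1,0],Rm[0,0])
print("press origin",t,"yaw",np.degrees(a)); print("res mm",1e3*(W-(L@Rm.T+t)))
b=lambda x,y:(220+x/3,290+y/3); c=lambda x,y:(330+x/5,160+y/5)
for nm,p,q in [("cap",b(233,104),c(322,412)),("base",b(463,197),c(222,178))]:
    print(nm,onz(D["side"],p,.042),onz(D["scene"],q,.042),tri(ray(D["side"],p),ray(D["scene"],q)))
# stripe of label: mask centroid
for n,(x0,y0,x1,y1) in {"side":(320,320,370,365),"scene":(365,192,393,225)}.items():
    h=cv2.cvtColor(D[n]["frame"],cv2.COLOR_RGB2HSV);m=((h[...,1]<70)&(h[...,2]>110)).astype(np.uint8)
    k=np.zeros_like(m);k[y0:y1,x0:x1]=m[y0:y1,x0:x1]
    ys,xs=np.nonzero(k);print(n,len(xs),xs.mean(),ys.mean(),onz(D[n],(xs.mean(),ys.mean()),.048))
# stop: top edge points in scene
E
```

```text
scene 130 180 [0.6576 0.0903 0.02  ]
scene 130 -190 [ 0.7688 -0.2529  0.02  ]
scene -60 -190 [ 0.5949 -0.3118  0.02  ]
side 130 180 [0.6561 0.097  0.02  ]
side -60 180 [0.4766 0.0366 0.02  ]
wrist 130 180 [0.6567 0.0923 0.02  ]
wrist -60 180 [0.4806 0.0327 0.02  ]
side -60 -190 [ 0.5874 -0.3097  0.02  ]
press origin [ 0.5893 -0.1157] yaw 18.00592745735686
res mm [[ 0.2862 -5.3379]
 [-2.8284  3.3254]
 [ 3.8892  3.1654]
 [-1.1785  1.3506]
 [-0.0343 -0.293 ]
 [-0.5847 -3.329 ]
 [ 4.0188 -4.1995]
 [-3.5683  5.3179]]
cap [0.5502 0.2497 0.042 ] [0.5481 0.2477 0.042 ] (array([0.5492, 0.2484, 0.0416]), np.float64(0.002633587391696257))
base [0.3772 0.32   0.042 ] [0.3693 0.3248 0.042 ] (array([0.3755, 0.3216, 0.0462]), np.float64(0.004196900649455528))
side 1000 347.127 336.973 [0.4374 0.2799 0.048 ]
scene 303 379.27392739273927 208.6171617161716 [0.4272 0.2952 0.048 ]
```

```bash
cat >> h.py <<'E'
def delta(pos,yaw,tilt=None):
    """target TCP pos (m), tool-y yaw deg (tool down) -> tool-frame mm / deg from measured pose"""
    s=get_state();q=s["ee_rot"];Rc=R.from_quat([q[1],q[2],q[3],q[0]])
    y=np.radians(yaw);ty=np.array([np.cos(y),np.sin(y),0]);tz=np.array([0,0,-1.]);tx=np.cross(ty,tz)
    Rt=R.from_matrix(np.c_[tx,ty,tz])
    return np.round(np.r_[Rc.inv().apply(np.array(pos)-s["position"])*1e3,np.degrees((Rc.inv()*Rt).as_rotvec())],1)
E
python3 - <<'E'
from h import *
import pickle
D=pickle.load(open("d0.pkl","rb"))
print("oil cap",onz(D["scene"],(443,245),.235),onz(D["side"],(209,237),.235),"base",onz(D["side"],(223,312),0))
print("mug rim",onz(D["wrist"],(113,233),.092),onz(D["scene"],(281,231),.092))
c=lambda x,y:(330+x/5,160+y/5);b=lambda x,y:(220+x/3,290+y/3)
print("shaker",onz(D["scene"],c(250,45),.096),onz(D["side"],b(533,210),.096),"jar",onz(D["side"],b(117,100),.095))
print(delta([.4495,.290,.2],-113))
E
```

```text
oil cap [0.74212422 0.17916673 0.235     ] [0.73993038 0.18574113 0.235     ] base [0.7403447  0.19121865 0.        ]
mug rim [ 0.39524954 -0.00227787  0.092     ] [0.39178771 0.00345873 0.092     ]
shaker [0.33315127 0.36915237 0.096     ] [0.33221762 0.36697659 0.096     ] jar [0.62466855 0.29623755 0.095     ]
[ 290.  -125.3   50.1   -0.     0.   113. ]
```

```bash
python3 -m jog '[58,-25,10,0,0,10,116,-50,20,0,0,20,174,-75,30,0,0,30,232,-100,40,0,0,40,290,-125,50,0,0,50,290,-125,50,0,0,60,290,-125,50,0,0,70,290,-125,50,0,0,80,290,-125,50,0,0,90,290,-125,50,0,0,100]' 0
python3 - <<'E'
from h import *
print(delta([.4495,.290,.2],-113),get_state()["qpos"])
E
```

```text
clock: 1.55
position: [0.45, 0.2901, 0.2003]
ee_rot: [0.0, 0.996, -0.09, -0.0]
contact_force: [0.7, 0.2, 0.7]
width: 0.0853
[-0.4  0.1  0.3  0.   0.  12.7] [ 4.42606764e-01  2.50316116e-01  1.67044511e+00 -4.15339242e-05
  1.22088073e+00  2.19354407e+00]
```

```bash
python3 -m jog '[0,0,0,0,0,10,0,0,0,0,0,12.7,0,0,0,0,0,12.7]'
python3 - <<'E'
from h import *
import pickle
D={"wrist":get_image("wrist"),"scene":get_image("scene")}
pickle.dump(D,open("d1.pkl","wb"))
cv2.imwrite("pics/w1.png",D["wrist"]["frame"][:,:,::-1])
E
```

```text
clock: 1.92
position: [0.45, 0.29, 0.2003]
ee_rot: [0.0, 0.981, -0.197, -0.0]
contact_force: [0.9, 0.9, -0.7]
width: 0.0853
```

View pics/w1.png

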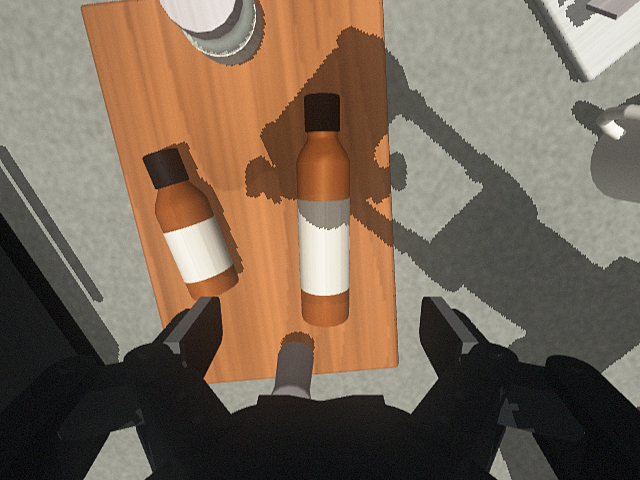

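```bash
python3 - <<'E'
from h import *
import pickle
np.set_printoptions(precision=4,suppress=True)
D=pickle.load(open("d1.pkl","rb"));d=D["wrist"]
c=onz(d,(321.5,95),.042);b=onz(d,(325.5,323),.042)
for p in [(322,115),(324,180),(325,290)]: print(onz(d,p,.042))
v=c-b;print(c,b,np.linalg.norm(v),np.degrees(np.arctan2(v[1],v[0])))
E
```

```text
[0.5373 0.2522 0.042 ]
[0.4898 0.2701 0.042 ]
[0.3978 0.307  0.042 ]
[0.551  0.2469 0.042 ] [0.3665 0.3194 0.042 ] 0.1981583115472856 -21.43734161257901
```

```bash
python3 - <<'E'
from h import *
print(delta([.454,.285,.049],-111.4))
E
```

```text
[  5.6   3.1 151.3   0.   -0.   -1.3]
```

```bash
python3 -m jog '[5.6,3,40,0,0,-1.3,5.6,3,85,0,0,-1.3,5.6,3,120,0,0,-1.3,5.6,3,142,0,0,-1.3,5.6,3,151,0,0,-1.3,5.6,3,151,0,0,-1.3]' 
python3 - <<'E'
from h import *
cv2.imwrite("pics/w2.png",get_image("wrist")["frame"][:,:,::-1])
E
```

```text
clock: 2.78
position: [0.4541, 0.2851, 0.0492]
ee_rot: [0.0, 0.983, -0.186, -0.0]
contact_force: [-1.0, 0.3, -0.3]
width: 0.0855
```

View pics/w2.png

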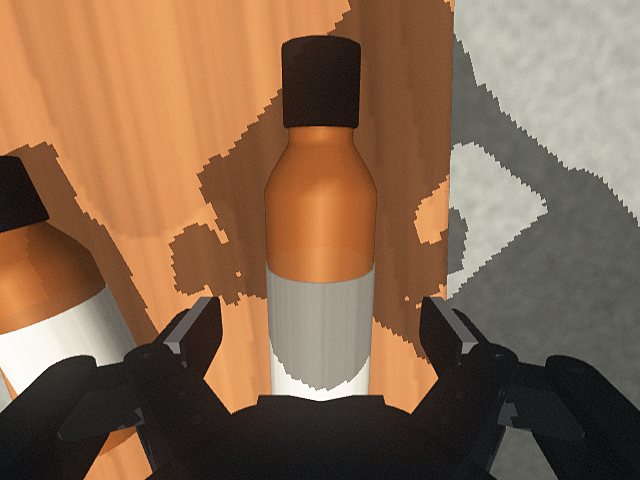

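The bottle runs straight up the image, centred at column 320 between the pads, and the short bottle is clear on the left. I'll grip it now.

```bash
python3 -m jog '[0,0,0,0,0,0,0,0,0,0,0,0,0,0,0,0,0,0,0,0,0,0,0,0,0,0,0,0,0,0,0,0,0,0,0,0]' 1 35
```

```text
clock: 3.58
position: [0.4545, 0.2852, 0.0503]
ee_rot: [-0.0, 0.983, -0.186, 0.001]
contact_force: [-1.4, -0.2, 6.0]
width: 0.0433
```

```bash
python3 -m jog '[0,0,-10,0,0,0,0,0,-30,0,0,0,0,0,-60,0,0,0,0,0,-100,0,0,0,0,0,-135,0,0,0,0,0,-150,0,0,0,0,0,-150,0,0,0]'
python3 - <<'E'
from h import *
cv2.imwrite("pics/w3.png",get_image("wrist")["frame"][:,:,::-1])
cv2.imwrite("pics/s3.png",get_image("side")["frame"][:,:,::-1])
E
```

```text
clock: 4.45
position: [0.4541, 0.2851, 0.1997]
ee_rot: [-0.0, 0.983, -0.186, 0.001]
contact_force: [0.1, -0.4, -3.9]
width: 0.0429
```

View pics/w3.png

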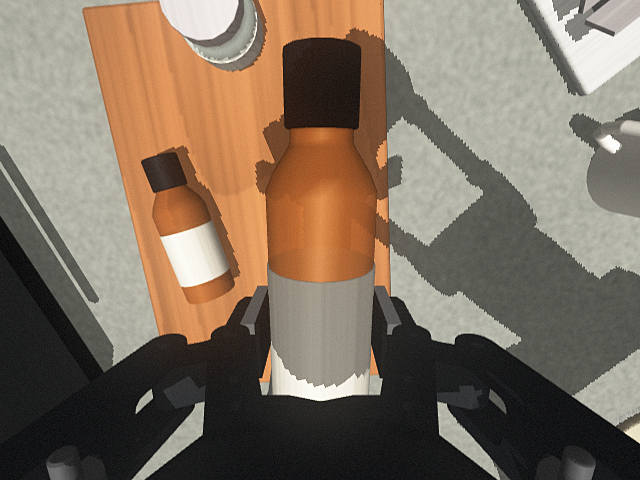

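View pics/s3.png

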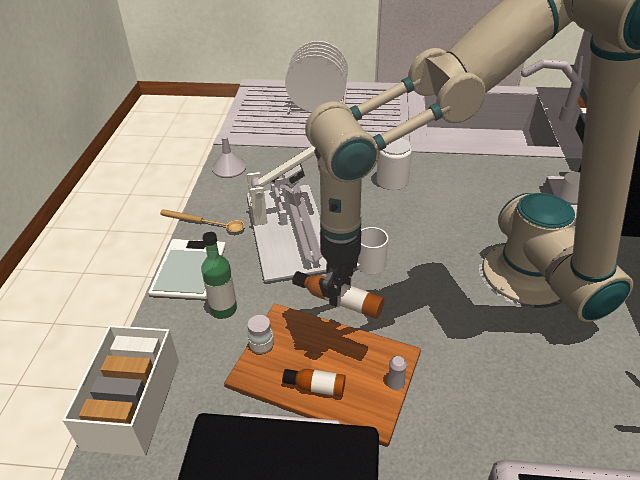

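The bottle is held level (the cap is still at (321,38), so it hasn't slipped). The press is clear in the side view now, so I'll crop it to refine its pose.

```bash
python3 - <<'E'
from h import *
import pickle
D={n:get_image(n) for n in ["scene","side"]}
pickle.dump(D,open("d2.pkl","wb"))
cv2.imwrite("pics/sd4.png",cv2.resize(D["side"]["frame"][140:290,235:345,::-1],None,fx=4,fy=4,interpolation=cv2.INTER_CUBIC))
cv2.imwrite("pics/sc4.png",cv2.resize(D["scene"]["frame"][250:430,190:385,::-1],None,fx=4,fy=3.3,interpolation=cv2.INTER_CUBIC)[:600])
E
```

```text
(no output)
```

View pics/sd4.png

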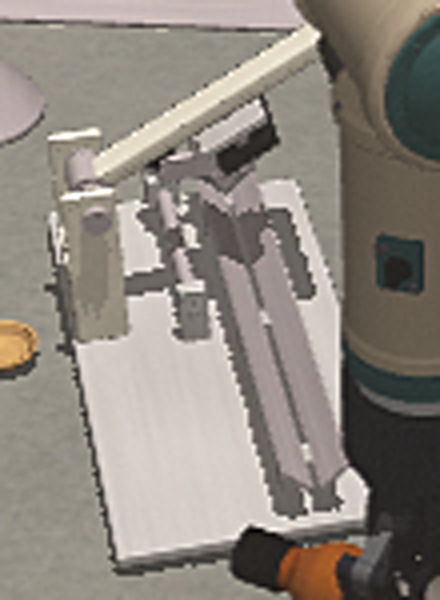

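View pics/sc4.png

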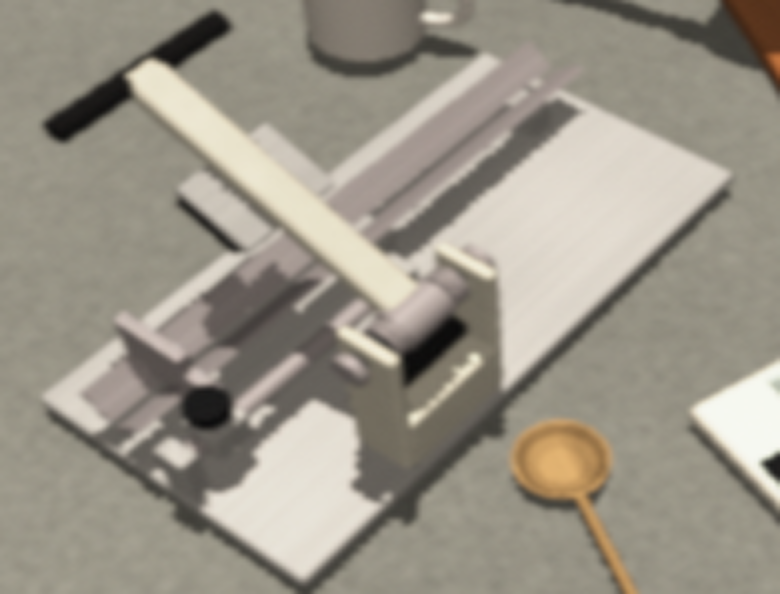

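```bash
python3 - <<'E'
from h import *
import pickle
from scipy.optimize import least_squares
np.set_printoptions(precision=1,suppress=True)
D=pickle.load(open("d2.pkl","rb"));D["wrist"]=pickle.load(open("d0.pkl","rb"))["wrist"]
sc=lambda x,y:(190+(x+.5)/4-.5,250+(y+.5)/3.3-.5); sd=lambda x,y:(235+(x+.5)/4-.5,140+(y+.5)/4-.5)
O=[("scene",sc(730,177),130,180,20),("scene",sc(303,577),130,-190,20),("scene",sc(44,402),-60,-190,20),("scene",sc(487,54),-60,180,20),
("side",sd(118,561),130,180,20),("side",sd(295,180),-60,-190,20),("wrist",(402,124),130,180,20),("wrist",(230,184),-60,180,20),
("side",sd(347,465),-18,175,62),("side",sd(283,471),18,175,62),("scene",sc(538,48),-18,175,62),("scene",sc(580,70),18,175,62),
("scene",sc(52,130),-62,-125,219),("scene",sc(222,20),-62,-15,219)]
def W(p,l):
    c,s=np.cos(p[2]),np.sin(p[2]);return np.array([p[0]+c*l[0]/1e3-s*l[1]/1e3,p[1]+s*l[0]/1e3+c*l[1]/1e3,l[2]/1e3])
def f(p,full=False):
    r=np.array([proj(D[o[0]],W(p,o[2:]))[0]-o[1] for o in O]);return r if full else r.ravel()
r=least_squares(f,[.589,-.116,.314],loss="soft_l1")
print(r.x.round(4),np.degrees(r.x[2]));print(f(r.x,True))
E
```

```text
[ 0.6 -0.1  0.3] 18.06467887485276
[[ 1.3 -0.4]
 [-0.3  3.2]
 [-2.  -0.5]
 [-0.8 -0.1]
 [-0.8 -1. ]
 [-0.1 -1.2]
 [ 1.3 -1. ]
 [-3.3 -1.6]
 [-0.9 -0.2]
 [ 0.9  0.7]
 [-1.9 -0.7]
 [-0.5 -0.5]
 [-0.3  2.4]
 [-0.4  1.1]]
```

```bash
python3 - <<'E'
from h import *
import pickle
D=pickle.load(open("d2.pkl","rb"))
sc=lambda x,y:(190+(x+.5)/4-.5,250+(y+.5)/3.3-.5)
cands=[(.5893,-.1157,18.06)]
a=np.radians(18.06);o=np.array([.5893,-.1157])
for p in [(118,318),(185,358),(128,312),(190,352)]:
    P=onz(D["scene"],sc(*p),.1)[:2]-o;print(p,P@[np.cos(a),np.sin(a)],P@[-np.sin(a),np.cos(a)])
E
sed -n 1,1p /dev/null; python3 - <<'E'
from h import *
import pickle
from scipy.optimize import least_squares
D=pickle.load(open("d2.pkl","rb"));D["wrist"]=pickle.load(open("d0.pkl","rb"))["wrist"]
sc=lambda x,y:(190+(x+.5)/4-.5,250+(y+.5)/3.3-.5); sd=lambda x,y:(235+(x+.5)/4-.5,140+(y+.5)/4-.5)
O=[("scene",sc(730,177),130,180,20),("scene",sc(303,577),130,-190,20),("scene",sc(44,402),-60,-190,20),("scene",sc(487,54),-60,180,20),
("side",sd(118,561),130,180,20),("side",sd(295,180),-60,-190,20),("wrist",(402,124),130,180,20),
("side",sd(347,465),-18,175,62),("side",sd(283,471),18,175,62),("scene",sc(538,48),-18,175,62),("scene",sc(580,70),18,175,62)]
def W(p,l):
    c,s=np.cos(p[2]),np.sin(p[2]);return np.array([p[0]+c*l[0]/1e3-s*l[1]/1e3,p[1]+s*l[0]/1e3+c*l[1]/1e3,l[2]/1e3])
f=lambda p:np.array([proj(D[o[0]],W(p,o[2:]))[0]-o[1] for o in O]).ravel()
r=least_squares(f,[.589,-.116,.314],loss="soft_l1");print(r.x.tolist(),np.degrees(r.x[2]))
x,y,a=r.x
def w(px,py):return [round(x+np.cos(a)*px-np.sin(a)*py,4),round(y+np.sin(a)*px+np.cos(a)*py,4)]
print("groove y95",w(0,.095),"yaw",np.degrees(a))
for z in (.2,.13): print(delta(w(0,.105)+[z],np.degrees(a)))
E
```

```text
(118, 318) -0.02264687892709199 -0.15026285533302125
(185, 358) 0.022826986977671035 -0.14860981333622625
(128, 312) -0.021796701230301415 -0.14439996710262668
(190, 352) 0.021890209114824213 -0.14436531019629623
[0.5897834420319075, -0.11796700193913759, 0.31638631285338736] 18.127600422204765
groove y95 [np.float64(0.5602), np.float64(-0.0277)] yaw 18.127600422204765
[ 2.074e+02  2.439e+02 -2.400e+00 -1.000e-01  2.000e-01 -1.295e+02]
[ 2.076e+02  2.437e+02  6.760e+01 -1.000e-01  2.000e-01 -1.295e+02]
```

```bash
python3 -m jog '[10,12,0,0,0,-8,26,30,0,0,0,-18,44,52,0,0,0,-28,64,75,0,0,0,-38,84,98,0,0,0,-48,104,122,0,0,0,-58,124,146,0,0,0,-68,144,170,0,0,0,-78,162,191,0,0,0,-88,178,209,0,0,0,-98]'
python3 - <<'E'
from h import *
x,y,a=.5896,-.1172,np.radians(18.1)
print(delta([x-np.sin(a)*.105,y+np.cos(a)*.105,.13],18.1))
E
```

```text
clock: 5.9
position: [0.5431, 0.0245, 0.1978]
ee_rot: [-0.001, 0.783, 0.622, -0.001]
contact_force: [-0.2, 0.2, -3.5]
width: 0.0428
[-37.6  23.2  67.8  -0.2  -0.  -31.2]
```

```bash
python3 -m jog '[-12,8,10,0,0,-10,-24,15,28,0,0,-20,-33,20,48,0,0,-28,-37.6,23.2,62,0,0,-31.2,-37.6,23.2,67.8,0,0,-31.2,-37.6,23.2,67.8,0,0,-31.2]'
python3 - <<'E'
from h import *
import pickle
D={n:get_image(n) for n in ["scene","side","wrist"]}
pickle.dump(D,open("d5.pkl","wb"))
cv2.imwrite("pics/w5.png",D["wrist"]["frame"][:,:,::-1])
cv2.imwrite("pics/sd5.png",cv2.resize(D["side"]["frame"][140:290,225:405,::-1],None,fx=4,fy=4,interpolation=cv2.INTER_CUBIC))
cv2.imwrite("pics/sc5.png",cv2.resize(D["scene"]["frame"][200:400,190:420,::-1],None,fx=3,fy=3,interpolation=cv2.INTER_CUBIC))
E
```

```text
clock: 6.65
position: [0.5567, -0.0161, 0.1306]
ee_rot: [-0.001, 0.59, 0.808, -0.0]
contact_force: [0.4, 0.6, -4.2]
width: 0.0429
```

View pics/w5.png

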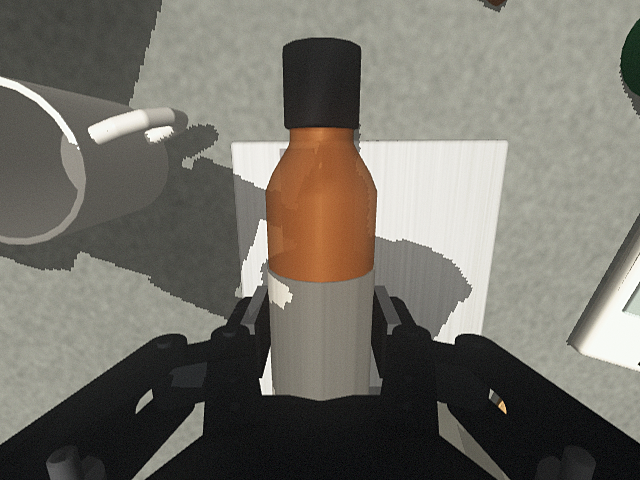

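View pics/sd5.png

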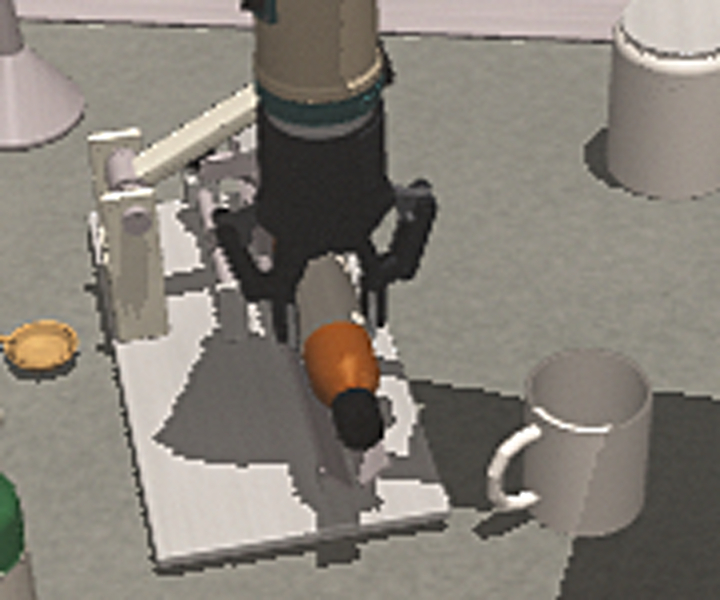

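View pics/sc5.png

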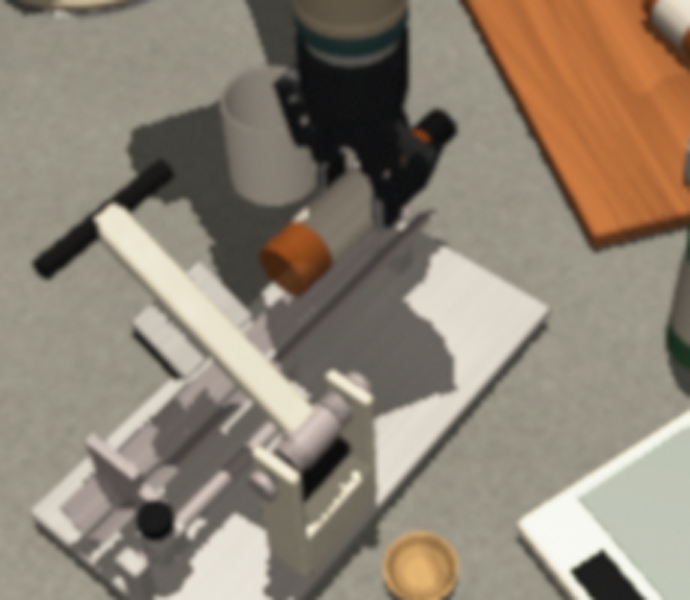

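In the wrist view the plate's open edge runs level from (232,142) to (508,141), so yaw is aligned. The base faces the stop. I'll use this edge to check the lateral position.

```bash
python3 - <<'E'
from h import *
import pickle
d=pickle.load(open("d5.pkl","rb"))["wrist"]
A=onz(d,(232,142),.02);B=onz(d,(508,141),.02);u=(B-A)[:2];L=np.linalg.norm(u);u/=L
print(A,B,L,np.degrees(np.arctan2(u[1],u[0])))
s=get_state()["position"][:2];print("TCP press x from left corner:",(s-A[:2])@u-.06*L/.19,"y:",.18+(s-A[:2])@np.array([-u[1],u[0]]))
# bottle axis in tool: cap & shoulder centres
z=s; 
for p in [(321.5,100),(320.5,270)]: print(p,(onz(d,p,.1225)[:2]-s)@u)
E
```

```text
[0.47910965 0.03487392 0.02      ] [0.65602589 0.09262325 0.02      ] 0.18610303993181085 18.077813372051253
TCP press x from left corner: 9.229479986497952e-05 y: 0.10707839812880521
(321.5, 100) 0.001117387808946217
(320.5, 270) 0.0005190475631486918
```

```bash
python3 -m jog '[0,0,8,0,0,0,0,0,20,0,0,0,0,0,30,0,0,0,0,0,36,0,0,0,0,0,40,0,0,0,0,0,42,0,0,0,0,0,43,0,0,0,0,0,43,0,0,0]'

```

```text
clock: 7.8
position: [0.5575, -0.0165, 0.0887]
ee_rot: [0.0, 0.589, 0.808, 0.0]
contact_force: [0.3, 0.3, -3.8]
width: 0.0431
```

```bash
python3 -m jog '[0,0,1,0,0,0,0,0,2,0,0,0,0,0,3,0,0,0,0,0,3,0,0,0]'
python3 -m jog '[0,0,0.7,0,0,0,0,0,1.4,0,0,0,0,0,2,0,0,0,0,0,2,0,0,0]'

```

```text
clock: 8.3
position: [0.5573, -0.0164, 0.0854]
ee_rot: [-0.0, 0.589, 0.808, -0.0]
contact_force: [0.0, 0.1, -3.6]
width: 0.0429
clock: 8.8
position: [0.5573, -0.0165, 0.0843]
ee_rot: [0.0, 0.589, 0.808, 0.0]
contact_force: [-3.3, 0.1, 5.9]
width: 0.0425
```

```bash
python3 -m jog '[0,-0.7,0,0,0,0,0,-1.2,0.3,0,0,0,0,-1.2,0.3,0,0,0,0,-1.2,0.3,0,0,0]'
python3 - <<'E'
from h import *
s=get_state();print(s["moment"],s["position"]);d=get_image("side")
cv2.imwrite("pics/sd6.png",cv2.resize(d["frame"][140:290,225:405,::-1],None,fx=4,fy=4,interpolation=cv2.INTER_CUBIC))
E
```

```text
clock: 9.3
position: [0.5569, -0.0167, 0.0839]
ee_rot: [0.001, 0.589, 0.808, 0.001]
contact_force: [-2.0, 0.6, 6.0]
width: 0.043
[0.15460544 0.20520267 0.10841077] [ 0.55689119 -0.01668169  0.08391885]
```

View pics/sd6.png

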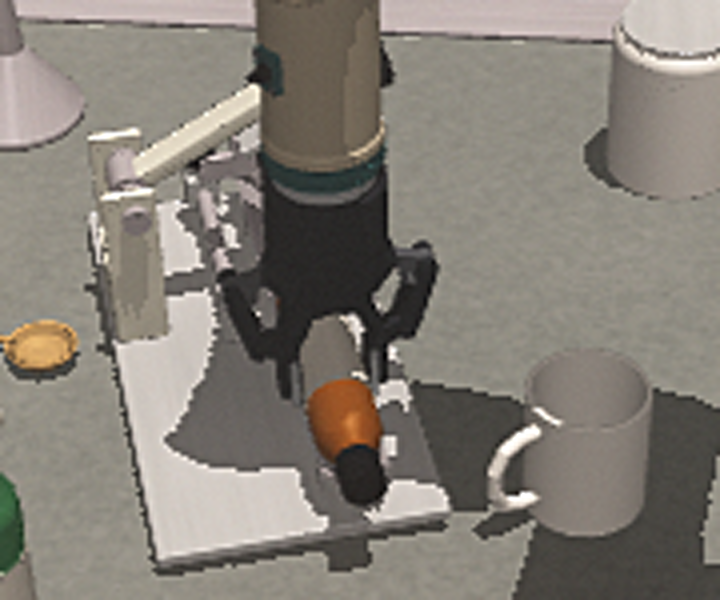

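```bash
python3 -m jog '[0,-0.4,0.5,0,0,0,0,-0.8,1,0,0,0,0,-0.8,1,0,0,0]'

```

```text
clock: 9.72
position: [0.5568, -0.0167, 0.0838]
ee_rot: [0.001, 0.589, 0.808, 0.001]
contact_force: [-2.2, 1.2, 10.6]
width: 0.0431
```

```bash
python3 -m jog '[0,0,-1,0,0,0,0,0,-1.3,0,0,0,0,0,-1.3,0,0,0]'
python3 -m jog '[0,0,0,0,0,0,0,0,0,0,0,0,0,0,0,0,0,0,0,0,0,0,0,0]' 0.25
python3 - <<'E'
from h import *
d=get_image("wrist");cv2.imwrite("pics/w7.png",d["frame"][:,:,::-1])
E
```

```text
clock: 10.1
position: [0.5566, -0.0168, 0.0837]
ee_rot: [0.001, 0.589, 0.808, 0.001]
contact_force: [2.4, 1.9, 2.4]
width: 0.0426
clock: 10.6
position: [0.5552, -0.0171, 0.0833]
ee_rot: [-0.0, 0.589, 0.808, -0.0]
contact_force: [-0.1, -0.7, -0.8]
width: 0.0641
```

View pics/w7.png

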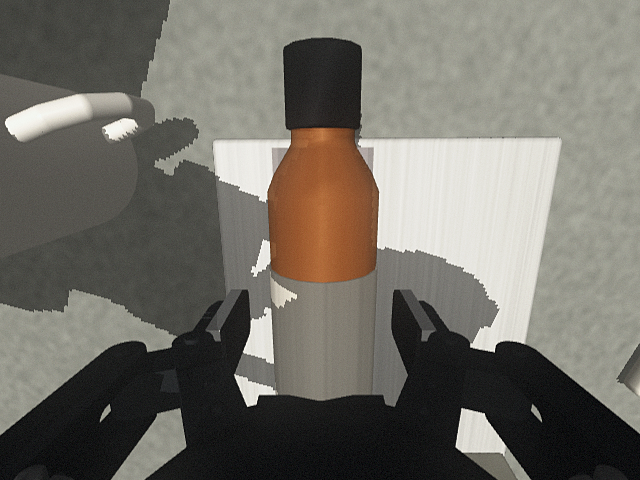

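```bash
python3 -m jog '[0,1,-15,0,0,0,0,1.5,-45,0,0,0,0,1.5,-85,0,0,0,40,1.5,-95,0,0,0,85,1.5,-95,0,0,0,125,1.5,-95,0,0,0,135,1.5,-95,0,0,0,135,1.5,-95,0,0,0]' 0.25
python3 - <<'E'
from h import *
import pickle
D={n:get_image(n) for n in ["scene","side","wrist"]}
pickle.dump(D,open("d8.pkl","wb"))
x,y,a=.5896,-.1172,np.radians(18.1)
p=get_state()["position"][:2]-[x,y];print(p@[np.cos(a),np.sin(a)],p@[-np.sin(a),np.cos(a)])
cv2.imwrite("pics/sd8.png",cv2.resize(D["side"]["frame"][140:290,225:405,::-1],None,fx=4,fy=4,interpolation=cv2.INTER_CUBIC))
cv2.imwrite("pics/sc8.png",cv2.resize(D["scene"]["frame"][200:400,190:420,::-1],None,fx=3,fy=3,interpolation=cv2.INTER_CUBIC))
E
```

```text
clock: 11.65
position: [0.5159, 0.112, 0.1792]
ee_rot: [0.001, 0.589, 0.808, 0.0]
contact_force: [0.1, 0.0, 0.4]
width: 0.064
0.0011574787189980835 0.23958893335750983
```

View pics/sd8.png

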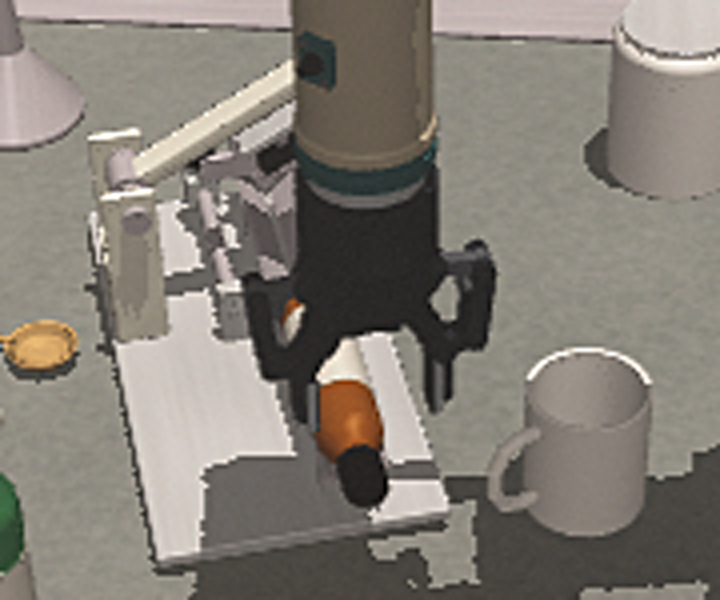

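View pics/sc8.png

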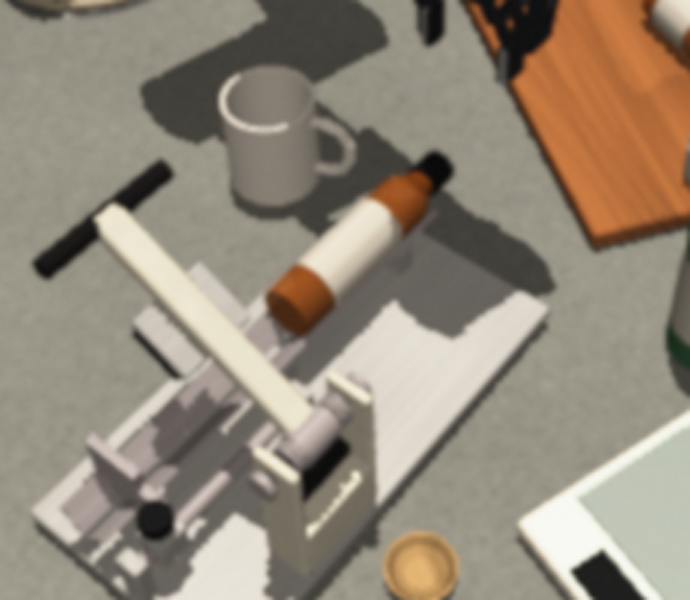

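```bash
python3 - <<'E'
from h import *
import pickle
D=pickle.load(open("d8.pkl","rb"))
o=np.array([.5896,-.1172]);a=np.radians(18.1);R2=np.array([[np.cos(a),np.sin(a)],[-np.sin(a),np.cos(a)]])
P=lambda n,p,z:R2@(onz(D[n],p,z)[:2]-o)
print("cap end side",P("side",(225+367/4,140+486/4),.075),"scene cap far",P("scene",(190+441/3,200+165/3),.08))
print("base scene",P("scene",(190+303/3,200+304/3),.075))
E
```

```text
cap end side [-0.00175528  0.2053482 ] scene cap far [0.0037177  0.20458318]
base scene [0.00420518 0.03424309]
```

```bash
python3 -m jog '[10,-1,0,0,0,0,10,-1,10,0,0,0,10,-1,30,0,0,0,10,-1,60,0,0,0,10,-1,80,0,0,0,10,-1,88,0,0,0,10,-1,88,0,0,0]' 1 40
python3 - <<'E'
from h import *
D={n:get_image(n) for n in ["side","wrist"]}
cv2.imwrite("pics/sd9.png",cv2.resize(D["side"]["frame"][140:290,225:405,::-1],None,fx=4,fy=4,interpolation=cv2.INTER_CUBIC))
cv2.imwrite("pics/w9.png",D["wrist"]["frame"][:,:,::-1])
E
```

```text
clock: 12.68
position: [0.5114, 0.121, 0.09]
ee_rot: [-0.0, 0.589, 0.808, -0.0]
contact_force: [0.6, -1.1, 0.3]
width: -0.0002
```

View pics/sd9.png

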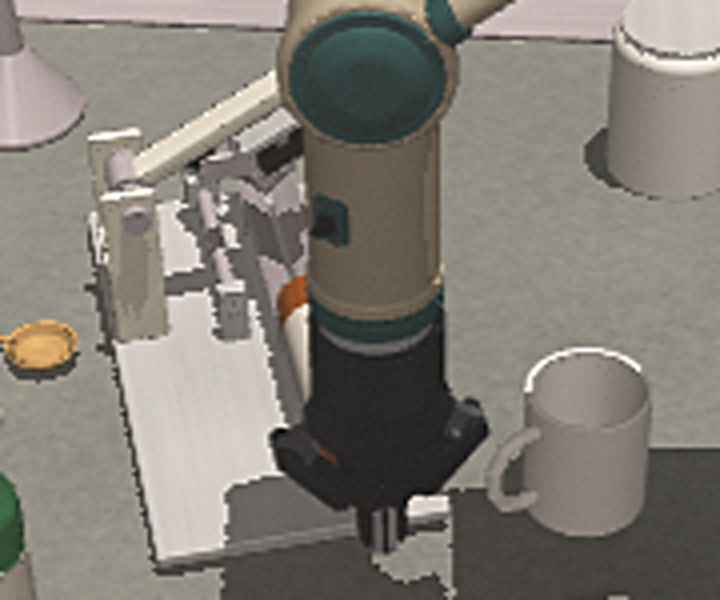

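View pics/w9.png

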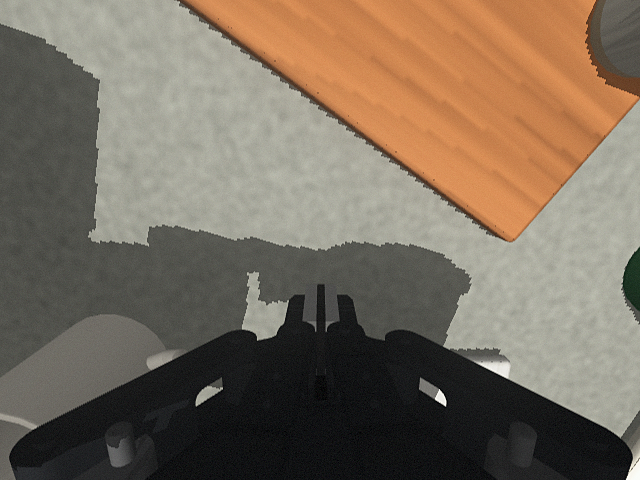

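```bash
python3 -m jog '[-5,0,0,0,0,0,-10,0,0,0,0,0,-14,0,0,0,0,0,-17,0,0,0,0,0,-20,0,0,0,0,0,-23,0,0,0,0,0,-26,0,0,0,0,0,-29,0,0,0,0,0,-32,0,0,0,0,0,-35,0,0,0,0,0]'
python3 -m jog '[-4,0,0,0,0,0,-8,0,0,0,0,0,-12,0,0,0,0,0,-16,0,0,0,0,0,-20,0,0,0,0,0,-24,0,0,0,0,0,-28,0,0,0,0,0,-32,0,0,0,0,0,-36,0,0,0,0,0,-40,0,0,0,0,0]'
python3 - <<'E'
from h import *
D={n:get_image(n) for n in ["side","scene"]}
cv2.imwrite("pics/sd10.png",cv2.resize(D["side"]["frame"][140:290,225:405,::-1],None,fx=4,fy=4,interpolation=cv2.INTER_CUBIC))
cv2.imwrite("pics/sc10.png",cv2.resize(D["scene"]["frame"][200:400,190:420,::-1],None,fx=3,fy=3,interpolation=cv2.INTER_CUBIC))
E
```

```text
clock: 14.02
position: [0.5221, 0.0886, 0.0905]
ee_rot: [-0.001, 0.589, 0.808, 0.001]
contact_force: [-0.9, 4.4, 0.2]
width: 0.0003
clock: 15.28
position: [0.5347, 0.0495, 0.0906]
ee_rot: [0.0, 0.589, 0.808, 0.0]
contact_force: [-0.9, 4.5, 1.5]
width: -0.0
```

View pics/sd10.png

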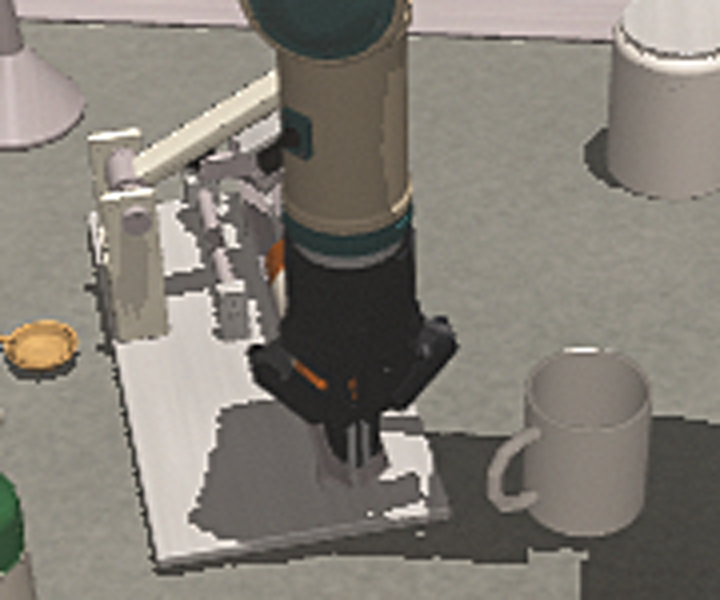

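View pics/sc10.png

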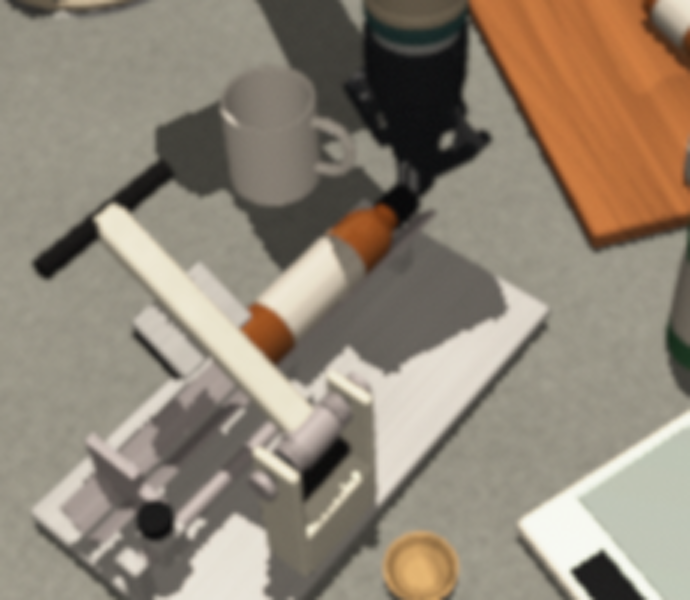

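```bash
python3 -m jog '[-5,0,0,0,0,0,-10,0,0,0,0,0,-15,0,0,0,0,0,-20,0,0,0,0,0,-25,0,0,0,0,0,-30,0,0,0,0,0,-35,0,0,0,0,0,-40,0,0,0,0,0,-45,0,0,0,0,0,-50,0,0,0,0,0]'
python3 -m jog '[-5,0,0,0,0,0,-10,0,0,0,0,0,-15,0,0,0,0,0,-20,0,0,0,0,0,-24,0,0,0,0,0,-28,0,0,0,0,0,-32,0,0,0,0,0,-35,0,0,0,0,0,-38,0,0,0,0,0,-40,0,0,0,0,0]'
python3 - <<'E'
from h import *
D={n:get_image(n) for n in ["side","scene"]}
cv2.imwrite("pics/sc11.png",cv2.resize(D["scene"]["frame"][200:400,190:420,::-1],None,fx=3,fy=3,interpolation=cv2.INTER_CUBIC))
E
```

```text
clock: 16.62
position: [0.5501, 0.002, 0.0906]
ee_rot: [0.0, 0.589, 0.808, 0.0]
contact_force: [0.4, 4.7, 1.0]
width: -0.0
clock: 17.88
position: [0.5622, -0.0359, 0.0906]
ee_rot: [-0.0, 0.589, 0.808, 0.0]
contact_force: [0.3, 5.6, 1.4]
width: -0.0001
```

View pics/sc11.png

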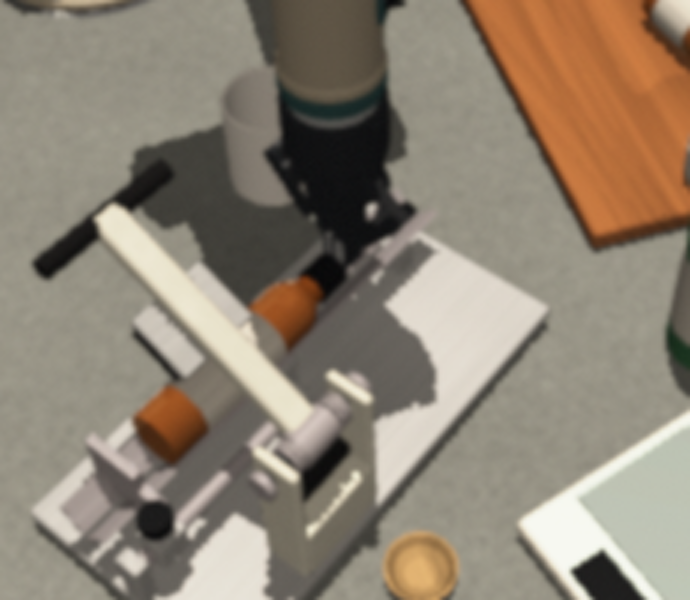

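```bash
python3 -m jog '[-2,0,0,0,0,0,-4,0,0,0,0,0,-6,0,0,0,0,0,-8,0,0,0,0,0,-10,0,0,0,0,0,-12,0,0,0,0,0,-14,0,0,0,0,0,-16,0,0,0,0,0,-18,0,0,0,0,0,-19,0,0,0,0,0]'
python3 -m jog '[-1,0,0,0,0,0,-2,0,0,0,0,0,-3,0,0,0,0,0,-4,0,0,0,0,0,-5,0,0,0,0,0]'

```

```text
clock: 19.23
position: [0.5678, -0.0538, 0.0906]
ee_rot: [-0.0, 0.589, 0.808, 0.0]
contact_force: [1.4, 5.2, 1.6]
width: 0.0001
clock: 19.85
position: [0.5693, -0.0585, 0.0906]
ee_rot: [-0.0, 0.589, 0.808, 0.0]
contact_force: [1.0, 6.4, 2.7]
width: 0.0003
```

```bash
python3 -m jog '[-1,0,0,0,0,0,-2,0,0,0,0,0,-3,0,0,0,0,0,-4,0,0,0,0,0]'
python3 - <<'E'
from h import *
D={n:get_image(n) for n in ["side","scene"]}
cv2.imwrite("pics/sc12.png",cv2.resize(D["scene"]["frame"][280:400,190:320,::-1],None,fx=5,fy=5,interpolation=cv2.INTER_CUBIC))
E
```

```text
clock: 20.35
position: [0.5705, -0.0623, 0.0905]
ee_rot: [-0.0, 0.589, 0.808, 0.0]
contact_force: [1.3, 6.0, 1.1]
width: -0.0
```

View pics/sc12.png

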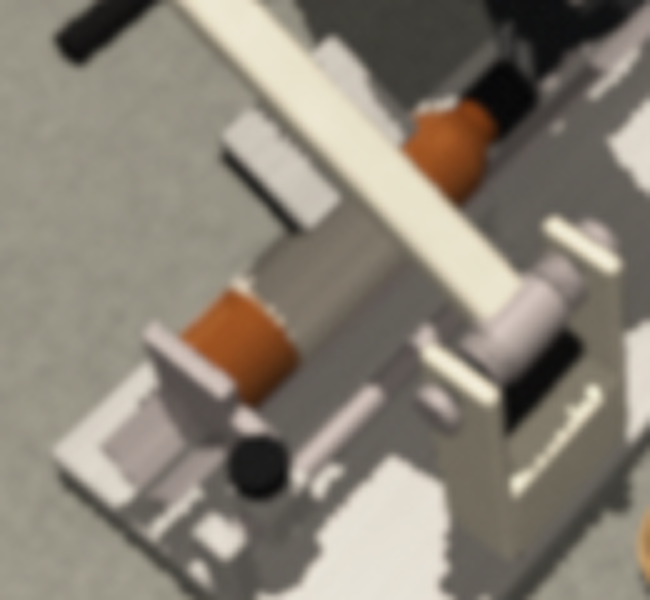

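The base is now a few mm from the stop plate, so I'll creep in.

```bash
for i in 1; do python3 -m jog '[-0.8,0,0,0,0,0,-1.6,0,0,0,0,0,-2.4,0,0,0,0,0]'; done
python3 -m jog '[-0.8,0,0,0,0,0,-1.6,0,0,0,0,0,-2.4,0,0,0,0,0]'
```

```text
clock: 20.82
position: [0.5708, -0.0634, 0.0905]
ee_rot: [-0.001, 0.59, 0.808, 0.001]
contact_force: [0.0, 9.4, 3.8]
width: 0.0
clock: 21.2
position: [0.5708, -0.0635, 0.0905]
ee_rot: [-0.003, 0.59, 0.807, 0.002]
contact_force: [-0.9, 15.9, 4.7]
width: -0.0002
```

```bash
python3 -m jog '[-0.8,0,0,0,0,0,-1.6,0,0,0,0,0,-2.4,0,0,0,0,0]'
```

```text
clock: 21.58
position: [0.5708, -0.0636, 0.0906]
ee_rot: [-0.005, 0.59, 0.807, 0.003]
contact_force: [-1.0, 20.6, 6.5]
width: -0.0
```

The force rises to 20 N with no further motion, so the base is on the stop. I'll back off and check.

```bash
python3 -m jog '[3,0,0,0,0,0,6,0,0,0,0,0,10,0,0,0,0,0,18,0,0,0,0,0,30,0,0,0,0,0,40,0,-20,0,0,0,40,0,-60,0,0,0,40,0,-110,0,0,0,40,0,-165,0,0,0,40,0,-180,0,0,0]'
python3 - <<'E'
from h import *
D={n:get_image(n) for n in ["side","scene"]}
cv2.imwrite("pics/sc13.png",cv2.resize(D["scene"]["frame"][280:400,190:320,::-1],None,fx=5,fy=5,interpolation=cv2.INTER_CUBIC))
o=np.array([.5896,-.1172]);a=np.radians(18.1);Rm=np.array([[np.cos(a),-np.sin(a)],[np.sin(a),np.cos(a)]])
for px,py,z in [(-.062,-.07,.29),(-.062,-.07,.246)]:
    print(delta(list(o+Rm@[px,py])+[z],18.1),o+Rm@[px,py])
print("TCP stopped y",Rm.T@(np.array([.5708,-.0635])-o))
E
```

```text
clock: 22.82
position: [0.5619, -0.0313, 0.2746]
ee_rot: [0.003, 0.589, 0.808, 0.001]
contact_force: [0.9, 1.3, 0.3]
width: -0.0002
[-1.609e+02 -6.070e+01 -1.770e+01  2.000e-01  1.000e-01 -3.000e-01] [ 0.55241537 -0.20299804]
[-1.608e+02 -6.090e+01  2.630e+01  2.000e-01  1.000e-01 -3.000e-01] [ 0.55241537 -0.20299804]
TCP stopped y [-0.00118637  0.05688341]
```

View pics/sc13.png

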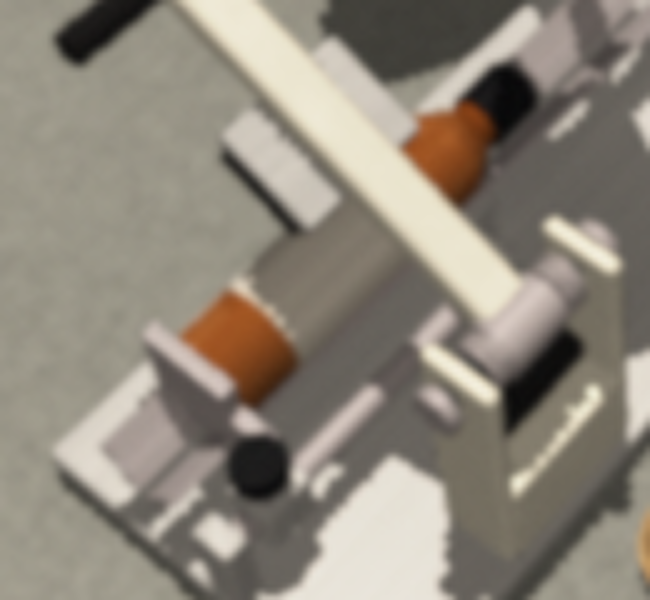

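```bash
python3 -m jog '[0,0,-15,0,0,0,-30,-12,-18,0,0,0,-70,-28,-18,0,0,0,-110,-42,-18,0,0,0,-145,-55,-18,0,0,0,-161,-61,-18,0,0,0,-161,-61,-10,0,0,-0.3,-161,-61,-5,0,0,-0.3,-161,-61,-5,0,0,-0.3]'
python3 - <<'E'
from h import *
D={n:get_image(n) for n in ["side","scene","wrist"]}
cv2.imwrite("pics/sc14.png",cv2.resize(D["scene"]["frame"][200:400,180:380,::-1],None,fx=3,fy=3,interpolation=cv2.INTER_CUBIC))
cv2.imwrite("pics/sd14.png",cv2.resize(D["side"]["frame"][100:250,225:405,::-1],None,fx=4,fy=4,interpolation=cv2.INTER_CUBIC))
cv2.imwrite("pics/w14.png",D["wrist"]["frame"][:,:,::-1])
E
```

```text
clock: 24.05
position: [0.5514, -0.2017, 0.2747]
ee_rot: [-0.001, 0.586, 0.81, 0.0]
contact_force: [0.2, -0.0, 0.1]
width: -0.0002
```

View pics/sc14.png

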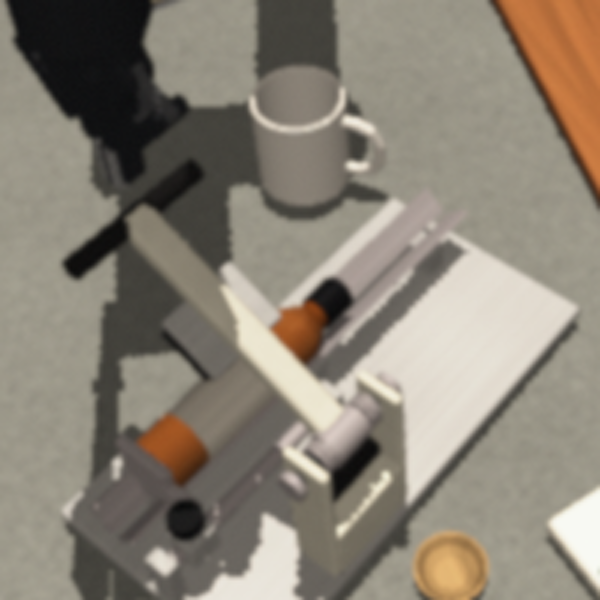

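View pics/sd14.png

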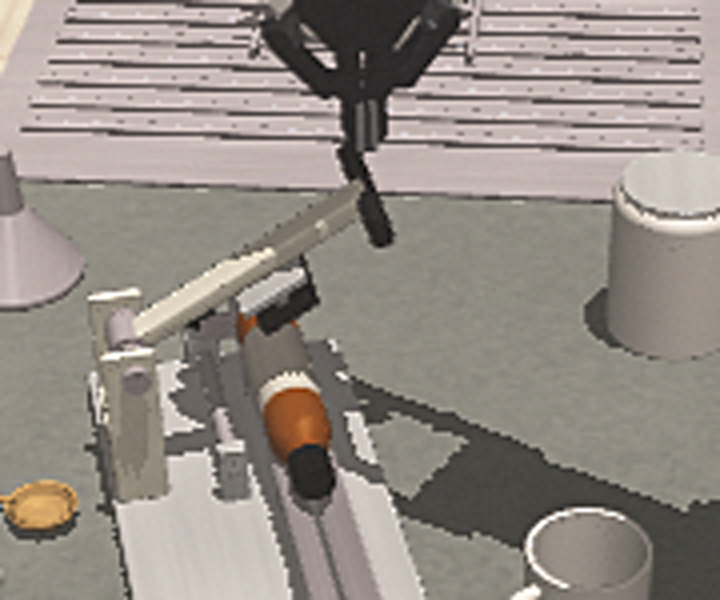

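View pics/w14.png

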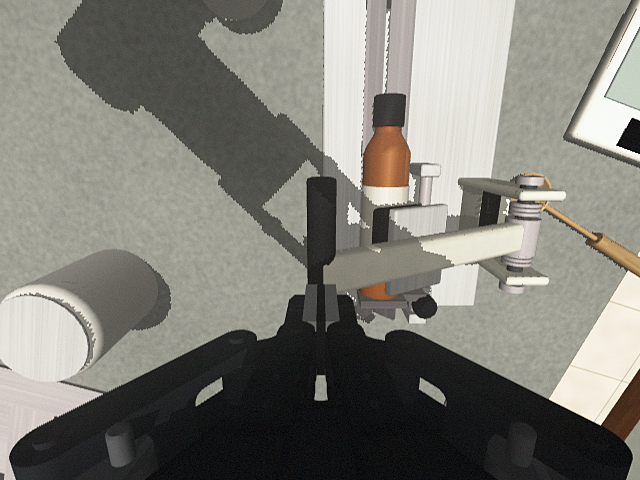

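The wrist view shows the bar's centre line at column 321, under the tool's centre (320), and the bottle resting against the stop. I'll lower onto the handle.

```bash
python3 -m jog '[0,0,8,0,0,0,0,0,16,0,0,0,0,0,22,0,0,0,0,0,25,0,0,0,0,0,27,0,0,0,0,0,29,0,0,0,0,0,31,0,0,0,-0.5,-1,33,0,0,0,-0.5,-2,35,0,0,0]'

```

```text
clock: 25.32
position: [0.5493, -0.2044, 0.2406]
ee_rot: [-0.0, 0.587, 0.81, -0.0]
contact_force: [-2.7, -0.3, 5.2]
width: -0.0001
```

```bash
python3 -m jog '[0,-3,5,0,0,0,0,-5,10,0,0,0,0,-7,15,0,0,0,0,-9,20,0,0,0,0,-11,25,0,0,0,0,-12.8,30,0,0,0,0,-14.3,35,0,0,0,0,-15.6,40,0,0,0,0,-16.8,45,0,0,0,0,-17.8,50,0,0,0]'
python3 - <<'E'
from h import *
D={n:get_image(n) for n in ["side","scene"]}
cv2.imwrite("pics/sc15.png",cv2.resize(D["scene"]["frame"][200:400,180:380,::-1],None,fx=3,fy=3,interpolation=cv2.INTER_CUBIC))
cv2.imwrite("pics/sd15.png",cv2.resize(D["side"]["frame"][100:250,225:405,::-1],None,fx=4,fy=4,interpolation=cv2.INTER_CUBIC))
E
```

```text
clock: 26.58
position: [0.5327, -0.2102, 0.1902]
ee_rot: [-0.0, 0.587, 0.81, -0.0]
contact_force: [-4.0, -1.7, 6.1]
width: -0.0001
```

View pics/sc15.png

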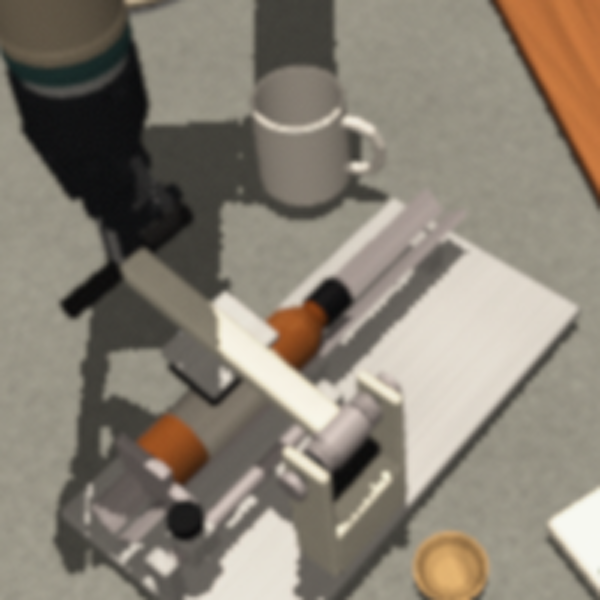

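View pics/sd15.png

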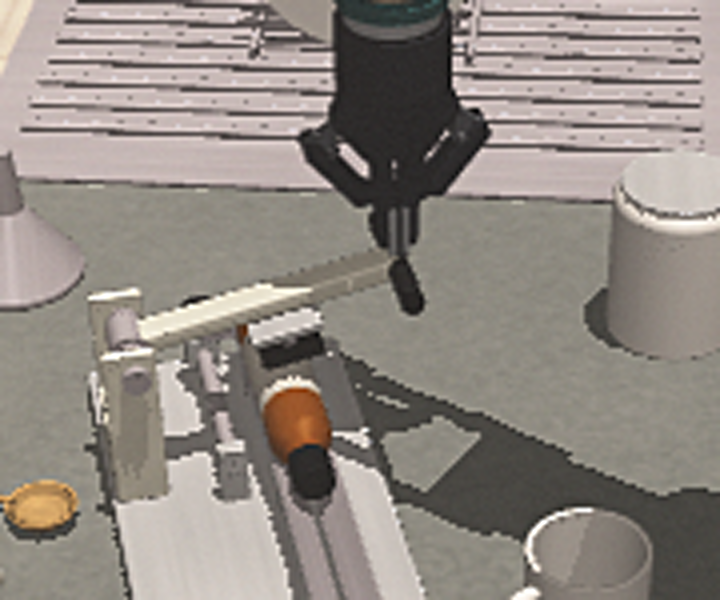

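```bash
python3 -m jog '[0,-0.8,4,0,0,0,0,-1.4,8,0,0,0,0,-1.9,12,0,0,0,0,-2.3,16,0,0,0,0,-2.6,20,0,0,0,0,-2.8,23,0,0,0,0,-3,26,0,0,0,0,-3,29,0,0,0,0,-3.1,32,0,0,0,0,-3.1,35,0,0,0]'
python3 -m jog '[0,0,1,0,0,0,0,0,2,0,0,0,0,0,3,0,0,0,0,0,4,0,0,0]'

```

```text
clock: 27.92
position: [0.5296, -0.2114, 0.1566]
ee_rot: [0.0, 0.587, 0.81, -0.001]
contact_force: [-6.2, -2.1, 11.4]
width: -0.0004
clock: 28.42
position: [0.5296, -0.2114, 0.1544]
ee_rot: [0.001, 0.587, 0.81, -0.001]
contact_force: [-9.6, 1.1, 24.5]
width: 0.0
```

```bash
python3 -m jog '[0,0,1,0,0,0,0,0,2,0,0,0,0,0,2.5,0,0,0,0,0,2.5,0,0,0]'
python3 - <<'E'
from h import *
D={n:get_image(n) for n in ["side","scene"]}
cv2.imwrite("pics/sc16.png",cv2.resize(D["scene"]["frame"][200:400,180:380,::-1],None,fx=3,fy=3,interpolation=cv2.INTER_CUBIC))
cv2.imwrite("pics/sd16.png",cv2.resize(D["side"]["frame"][100:250,225:405,::-1],None,fx=4,fy=4,interpolation=cv2.INTER_CUBIC))
E
```

```text
clock: 28.92
position: [0.5296, -0.2114, 0.154]
ee_rot: [0.001, 0.587, 0.81, -0.001]
contact_force: [-12.0, 2.1, 31.5]
width: 0.0001
```

View pics/sc16.png

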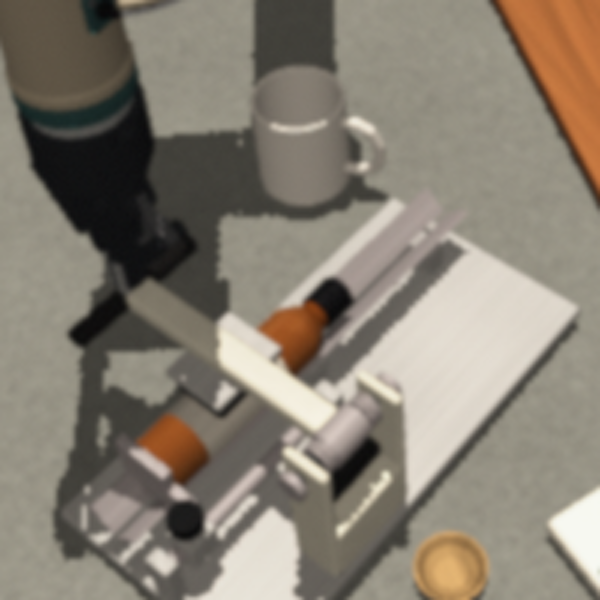

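View pics/sd16.png

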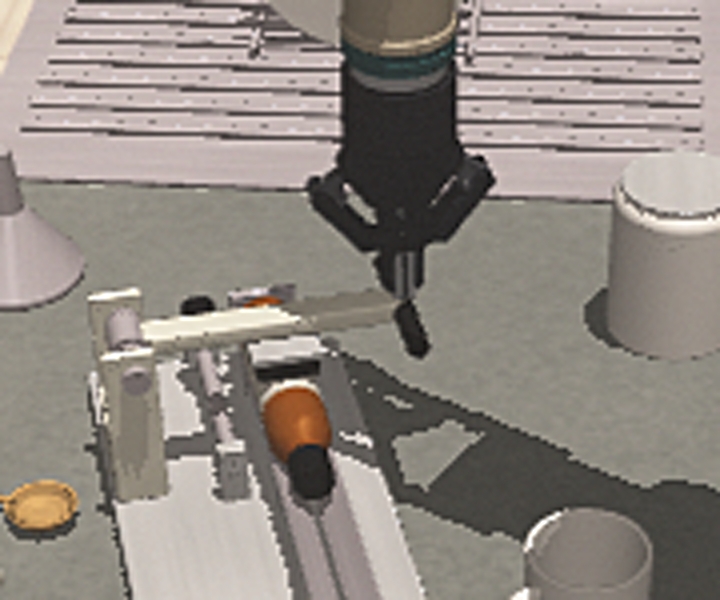

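The force is 31 N at z = 0.154 with no further travel, and the arm is level with the pad on the label, so it is fully down. I'll bring it up slowly.

```bash
python3 -m jog '[0,0,-2,0,0,0,0,0,-4,0,0,0,0,0,-6,0,0,0,0,0,-9,0,0,0,0,0.2,-12,0,0,0,0,0.3,-15,0,0,0,0,0.5,-18,0,0,0,0,0.7,-22,0,0,0,0,1,-26,0,0,0,0,1.5,-30,0,0,0]'
python3 -m jog '[0,0.6,-4,0,0,0,0,1.1,-8,0,0,0,0,1.8,-12,0,0,0,0,2.6,-16,0,0,0,0,3.5,-20,0,0,0,0,4.5,-24,0,0,0,0,5.5,-28,0,0,0,0,6.8,-32,0,0,0,0,8.2,-36,0,0,0,0,9.6,-40,0,0,0]'

```

```text
clock: 30.28
position: [0.532, -0.2106, 0.1795]
ee_rot: [0.001, 0.587, 0.809, 0.0]
contact_force: [-2.5, -1.7, 5.8]
width: -0.0001
clock: 31.52
position: [0.5407, -0.2074, 0.2192]
ee_rot: [-0.0, 0.587, 0.81, 0.0]
contact_force: [1.8, -0.3, 1.7]
width: -0.0002
```

```bash
python3 -m jog '[0,1.2,-3,0,0,0,0,2.4,-6,0,0,0,0,3.7,-9,0,0,0,0,5,-12,0,0,0,0,6.4,-15,0,0,0,0,7.8,-18,0,0,0,0,9.2,-21,0,0,0,0,10.6,-24,0,0,0,0,11.7,-27,0,0,0,0,11.7,-29,0,0,0]'
python3 -m jog '[0,0,-3,0,0,0,0,0,-8,0,0,0,0,0,-20,0,0,0,0,0,-40,0,0,0,0,0,-60,0,0,0,0,0,-60,0,0,0]'
python3 - <<'E'
from h import *
D={n:get_image(n) for n in ["side","scene","wrist"]}
cv2.imwrite("pics/sc17.png",D["scene"]["frame"][:,:,::-1])
cv2.imwrite("pics/sc17c.png",cv2.resize(D["scene"]["frame"][280:400,190:320,::-1],None,fx=5,fy=5,interpolation=cv2.INTER_CUBIC))
cv2.imwrite("pics/sd17.png",D["side"]["frame"][:,:,::-1])
cv2.imwrite("pics/w17.png",D["wrist"]["frame"][:,:,::-1])
E
```

```text
clock: 32.78
position: [0.5515, -0.2038, 0.248]
ee_rot: [-0.0, 0.587, 0.81, -0.0]
contact_force: [0.4, -0.3, 0.6]
width: -0.0002
clock: 33.52
position: [0.5526, -0.2043, 0.3104]
ee_rot: [0.002, 0.587, 0.81, 0.0]
contact_force: [-0.2, -0.5, -0.3]
width: -0.0002
```

View pics/sc17.png

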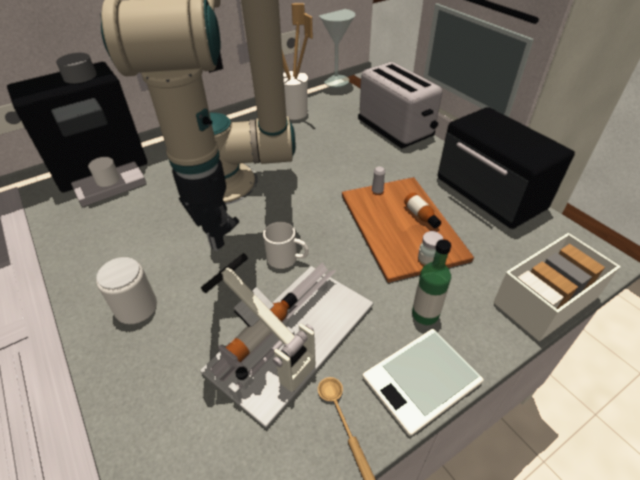

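View pics/sc17c.png

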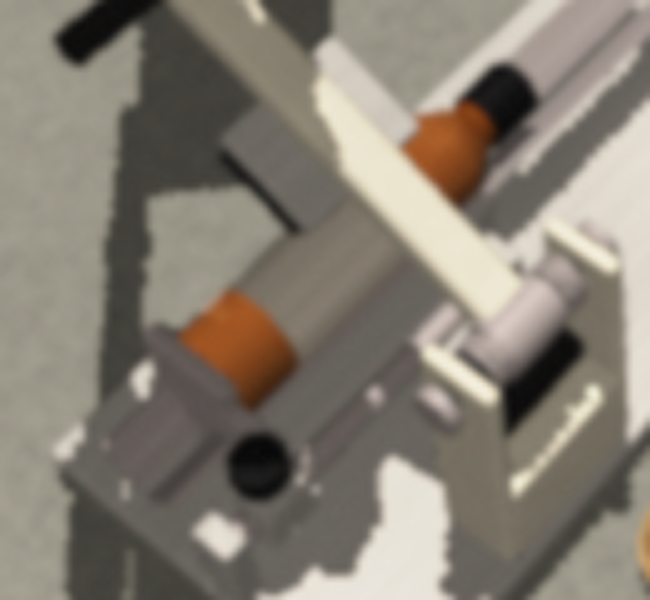

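View pics/w17.png

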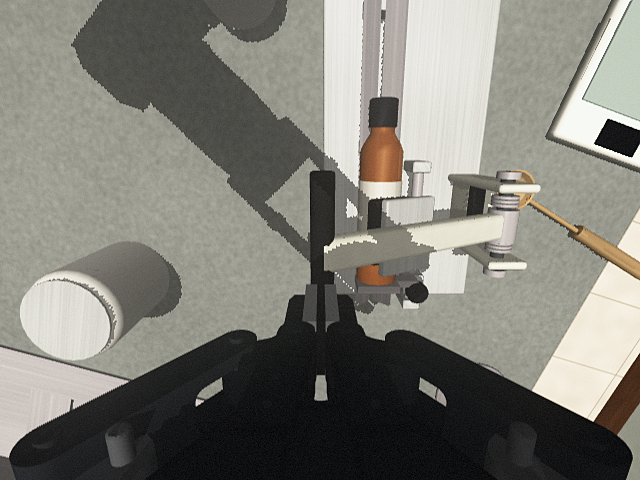

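View pics/sd17.png

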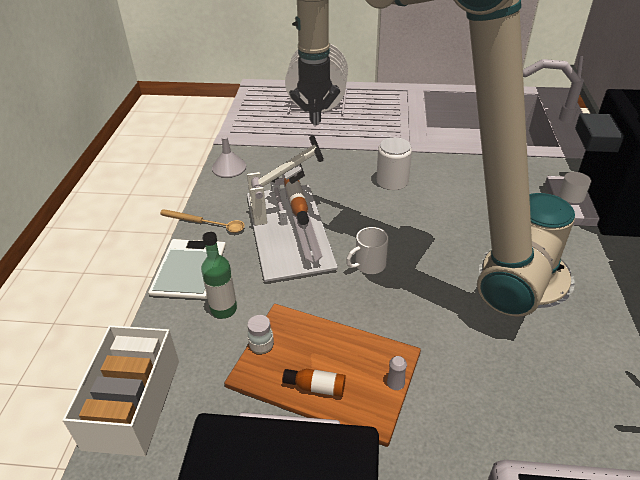

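```bash
python3 -c "
from rig import *
print(sign_off())"
```

```text
the job is handed in; nothing more can be done
None
```

The long bottle has been through the label press and is lying in the groove with its base against the stop. I handed the job in at about 33.6 s of the 64 s allowed.

- **Placing:** I gripped the bottle at mid-body, turned it so the base faced the stop, and set it down in the open end of the V. I released it once it had seated (10 N, no further travel).
- **Sliding:** I pushed on the cap end with closed fingertips, using about 5 N. The last few millimetres were a creep, until the push rose to 20 N with no further movement. That puts the stop at about y = -144 mm in the press frame, against -145 mm estimated from the pictures.
- **Pressing:** I pushed the handle down until it stopped hard. The force reached 31 N with the tip within 1 mm of the height expected at full travel, and the pictures showed the arm level and the pad on the label. I then brought it back up over about 3.5 s, roughly 0.2 rad/s. The tip followed the handle up, with contact force fading from about 6 N to under 1 N at the top.

**Last checks:** The final pictures show the arm fully raised and the robot clear of everything. The bottle hasn't shifted since it reached the stop, and the other objects look where they were at the start. I checked the base against the stop only by eye after pressing, without touching it again.

**Disagreements:** One scene-camera reading of the bottle's base, taken before sliding, was about 19 mm off the other estimates. I ignored it and relied on the cap position and the contact force. The press plate's corners also fitted the calibration only to within 1–3 pixels.

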